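# Put the hand blender's attachments back in their stand

## Robot

A 6-joint arm with a two-finger parallel gripper is mounted at the origin on a cart in front of the work surface, level with it; the furniture and walls round the work are solid. World frame = base frame: x ahead of the robot, y to its left, z up, the work surface at z = 0. Lengths are in mm, angles in rad, forces in N, time in s.
With the tool pointing down it reaches from about 350 to 775 mm from the base axis. Payload 7.3 kg.
Tool frame: the origin (TCP) lies midway between the tips of the shut fingers; the grasp point (between the pads) lies 19 mm behind it; z points along the fingers, y is the line along which they close (so a half turn about z gives the same grasp; the last joint's range is limited). The gripper opens to 92 mm and grips with 3 to 60 N. Pads are 19 mm wide; open, the fingers measure 130 mm over their backs; the gripper's body (75 mm by 190 mm) begins 47 mm behind the grasp point.
Start: joints at [-1.38, 0.342, 1.524, -0, 1.275, -0.146], TCP at [173.519, -495.516, 226.741] pointing down, gripper open.
Joint ranges: [-2.53, 2.53], [-0.77, 2.02], [0.04, 2.7], [-1, 4.14], [0.28, 2.66], [-3.11, 3.11]. Speed limits (rad/s): [2.57, 2.57, 3.14, 3.14, 3.14, 3.14].

## Interface

Orientations are given as [roll, pitch, yaw] about the fixed x, y, z axes, in that order (R = Rz(yaw) Ry(pitch) Rx(roll)).
In Python, from plant import bot gives the robot as it stands.
- The arm moves only by the tool servo_tool, never from a script. Its argument "deltas" is a list of rows, each a list of 2 entries, a list of its own where there are three numbers: the shift along the tool's x, y, z in m, then the turn, a rotation vector about the tool's x, y, z in degrees. A call has 1 to 20 rows; each row shifts and turns the commanded pose from where the row before left it, along the tool's axes as they then stand; what a row does not reach is not made up. A row lasts 1/8 s, in which the tool goes at most 62.5 mm and 10.7 degrees, less where a joint would pass 70% of its speed; a pose out of reach is approached as far as the arm can. A call with a gripper value outside its range is refused whole. "fingers" is the opening, from 0 (shut) to 1 (fully open), set as the call begins (left out, the last holds). The fingers move at their own pace and stop on an object; the grip force is fixed at half the most. Time passes only in rows, so rows that do not move let the fingers close. It gives the time, the measured TCP pose, the force, the opening and the grip force at its end, in the units of the state.
- bot.get_obs(): the state, without advancing time (a new reading comes with each control period).
- bot.capture(name): name is "side" or "top"; returns the picture (420x560x3 uint8, red, green, blue); there is no depth.
- bot.camera_model(name): a dict with "mtx" (3x3 intrinsics, pixels), "dist" ([k1, k2, p1, p2, k3] as OpenCV has them; the pictures are not rectified), "xyz" and "rotation" of the camera in the world. Camera axes: x right, y down, z forward; pixel columns grow to the right and rows downward; lengths in mm; the calibration is good to about 2 mm. A picture is of the moment at which its call begins. camera_model takes no time and is no camera call.
- bot.close_job(): hands the job in; it is judged then, once.
The state is a dict: "time": time; "joint_positions": joint angles; "dq": joint speeds; "tau": joint torques, N m; "tool_pos": TCP position; "tcp_rot": TCP orientation; "contact_force": force on the tool from outside, world axes, zero at the start; "moment": the same for the moment, N m; "grip_width": finger opening in mm; "finger_force": force on a finger pad.
Only numpy, scipy, OpenCV 4.12 (cv2) and the standard library are available. Lean on these libraries where they do the work, as an engineer would, in place of code of your own. Each camera call takes 0.05 s, during which the arm holds its last target. There are 200 camera calls.

## Task

The hand blender's attachments have drained: put them away in its stand, each standing upright with its working end down in the cup that fits it: the blending shaft in the widest cup, the whisk in the middle-sized one and the frother, which someone dropped into the widest cup, in the narrowest. Lower each one gently to the bottom of its cup instead of letting it fall, and leave the wooden spatula in the draining rack and everything else where it is.

Things in the scene. Friction and masses are not known exactly. Their poses are not given: they have to be found in the camera images.
- rack: grey draining tray, 163 mm deep (x), 188 wide (y), with a 56 mm high back at +x and, near its front, a looped wire rail 115 mm high with three dips 60 mm apart along y. Things stand with the foot on the tray floor (8 mm up) against the back, lean towards -x 40 degrees from vertical and rest with the neck in a dip. Origin under its centre on the worktop; fixed
- stand: blender stand: grey base 142 x 142 mm, 10 high, three round cups (rims 100 mm above the worktop, walls 3 mm, mouths slightly flared) at x, y = -34, 34 (wide), -34, -34 (middle), 34, 34 mm (narrow) and at 34, -34 the blender's white motor handle on its dock, 51 mm across, 204 mm high in all. Origin under its centre on the worktop; fixed
- cup_wide (a point): centre of the inner floor of the wide cup (inner diameter 60 mm, 86 mm deep), 14 mm above the worktop; belongs to the blending shaft. Axes as the stand's
- cup_middle (a point): centre of the inner floor of the middle cup (inner diameter 50 mm, 86 mm deep), 14 mm above the worktop; belongs to the whisk
- cup_narrow (a point): centre of the inner floor of the narrow cup (inner diameter 40 mm, 86 mm deep), 14 mm above the worktop; belongs to the frother
- motor_top (a point): centre of the top of the motor handle on the stand, 204 mm above the worktop
- shaft: blending shaft: steel tube 22 mm across with a bell 54 mm across at its foot, leaning in the rack; length 191 mm. Grip its coupling, the black cylinder 32 mm across that is straight from 17 to 57 mm above the origin. Origin on its axis 62 mm below its top end; +z along the axis from foot to coupling. It weighs about 0.18 kg
- shaft_foot (a point): centre of the bell's flat underside, 129 mm below the shaft's origin on its axis
- whisk: balloon whisk, 44 mm across at its widest (34 mm above its foot), leaning in the rack; length 201 mm. Grip its coupling, the black cylinder 32 mm across that is straight from 17 to 57 mm above the origin. Origin on its axis 62 mm below its top end; +z along the axis from foot to coupling. It weighs about 0.13 kg
- whisk_foot (a point): lowest point of the balloon, 139 mm below the whisk's origin on its axis
- frother: frother: flat steel disc 34 mm across on a thin rod, 182 mm long, standing loosely in the wide cup at the start. Grip its coupling, the black cylinder 32 mm across that is straight from 17 to 57 mm above the origin. Origin on its axis 62 mm below its top end; +z along the axis from foot to coupling. It weighs about 0.11 kg
- frother_foot (a point): centre of the disc's underside, 120 mm below the frother's origin on its axis
- spatula: wooden spatula, about 220 mm long, blade 42 x 7 mm, round handle 17 mm thick, leaning in the rack in the same way as the attachments; stays there. Origin on the axis where the handle passes the rail, 92 mm below its upper end; +z along the handle upward
- coffee_jar: instant coffee jar, 88 mm wide, 189 tall; bystander. Origin at the centre of its underside
- spice_jar: spice jar, 45 mm wide, 106 tall; bystander. Origin at the centre of its underside
- mug: spotted mug, 92 mm wide and 93 tall, 127 with its handle; bystander. Origin at the centre of its underside
- pepper_mill: dark wooden pepper mill, 58 mm wide, 170 tall; bystander. Origin at the centre of its underside
- keys: bunch of keys lying flat, 94 x 122 x 8 mm; bystander. Origin at the centre of its underside
- egg_timer: wind-up kitchen timer, 64 mm wide, 52 tall; bystander. Origin at the centre of its underside
- tub: lidded food tub, 72 mm wide, 71 tall; bystander. Origin at the centre of its underside
Things that resemble listed ones, but are neither listed nor needed, are in the scene too. What is shaped like the frother but turquoise is not meant.

How it is judged (in metres and radians):
At the end, for the whole second after the job is handed in: Blending shaft in the wide cup, whisk in the middle cup and frother in the narrow cup: the foot of each within 9 mm of its cup's centre and within 6 mm of the cup's floor, its axis within 0.15 rad (8.6 degrees) of vertical, all released and at rest but for a slight rocking (under 0.1 m/s) (horizontal distance between shaft_foot and cup_wide below 0.009 m and z of shaft_foot in the frame of cup_wide between -0.006 and 0.006 m and angle between each of shaft, whisk, frother's own z axis and vertical below 0.15 rad and linear speed of each of shaft, whisk, frother below 0.1 m/s and horizontal distance between whisk_foot and cup_middle below 0.009 m and z of whisk_foot in the frame of cup_middle between -0.006 and 0.006 m and horizontal distance between frother_foot and cup_narrow below 0.009 m and z of frother_foot in the frame of cup_narrow between -0.006 and 0.006 m); the robot touches nothing.
It fails at once if an attachment falls into its cup (faster than 0.8 m/s inside it, as after a fall of over 30 mm) instead of being lowered ((horizontal distance between shaft_foot and cup_wide below 0.02 m and z of shaft_foot in the frame of cup_wide below 0.085 m and linear speed of shaft above 0.8 m/s) or (horizontal distance between whisk_foot and cup_middle below 0.02 m and z of whisk_foot in the frame of cup_middle below 0.085 m and linear speed of whisk above 0.8 m/s) or (horizontal distance between frother_foot and cup_narrow below 0.02 m and z of frother_foot in the frame of cup_narrow below 0.085 m and linear speed of frother above 0.8 m/s)).
It fails at once if the spatula in the rack is shifted by more than 40 mm (distance of spatula from where it was at the start of the episode above 0.04 m).
It fails at once if a bystander is shifted by more than 40 mm (distance of any of coffee_jar, spice_jar, mug, pepper_mill, keys, egg_timer, tub from where it was at the start of the episode above 0.04 m).
It fails at once if a bystander is knocked over (angle between any of coffee_jar, spice_jar, mug, pepper_mill, egg_timer, tub's own z axis and vertical above 0.5 rad).
It also fails if it takes over 72 s, if anything falls off the work surface, if the arm or the gripper's body presses on something with over 40 N, if the wrist force passes 120 N, or if a joint passes its speed limit or range.

## Working session

There is one attempt and no reset: what is moved stays moved. The work goes in short steps, Python scripts to look and compute and a tool call to move; the robot and the scene stay as the last step left them, time stands still between calls to the robot, and variables do not carry over. Pictures are saved under pics/ and viewed, at most 10 in all, crops included, and the job is handed in when it is done.

Besides the shell and the picture viewer there is one more tool, called by a JSON object that holds its "name" and its "arguments", one argument or row to a line. servo_tool: Moves the arm, as the interface text tells. Its arguments: {"type":"object","properties":{"deltas":{"type":"array"},"fingers":{"type":"number"}},"required":["deltas"]}

```bash
ls; mkdir -p pics; python3 - <<'E'
from plant import bot
import cv2,numpy as np
for n in("side","top"):
    im=bot.capture(n); cv2.imwrite(f"pics/{n}0.png",im[:,:,::-1])
    c=bot.camera_model(n); print(n,{k:np.round(np.array(v),4).tolist() for k,v in c.items()})
print(bot.get_obs())
E
```

```text
pics
side {'mtx': [[424.583, 0.0, 274.5519], [0.0, 424.583, 216.51], [0.0, 0.0, 1.0]], 'dist': [0.0339, 0.0, 0.0, 0.0, 0.0], 'xyz': [283.18, -1158.9695, 911.8896], 'rotation': [-2.1455, -0.0227, -0.2041]}
top {'mtx': [[469.5046, 0.0, 278.903], [0.0, 469.5046, 209.67], [0.0, 0.0, 1.0]], 'dist': [-0.0609, 0.0, 0.0, 0.0, 0.0], 'xyz': [-110.8574, 276.8259, 1566.1708], 'rotation': [-2.666, 0.0125, -1.9511]}
{'time': 0.1, 'joint_positions': array([-1.38000777e+00,  3.42655470e-01,  1.52486398e+00,  2.65629076e-05,
        1.27540280e+00, -1.45998375e-01]), 'dq': array([-0.00014651, -0.00048419, -0.00274332, -0.00053373, -0.00076917,
        0.00044842]), 'tau': array([ 1.65262820e-03, -4.32003307e+01, -2.44695371e+01,  7.18154199e-02,
        5.26594778e-02, -4.29363229e-05]), 'tool_pos': array([ 173.45461024, -495.16219755,  226.13327568]), 'tcp_rot': array([-3.14028090e+00, -2.18562181e-04,  3.36779040e-01]), 'contact_force': array([0.6737428 , 0.08973023, 0.57865665]), 'moment': array([-0.02809832,  0.01946518,  0.00479843]), 'finger_force': 0.0, 'grip_width': 91.74089405755906}
```

View pics/side0.png

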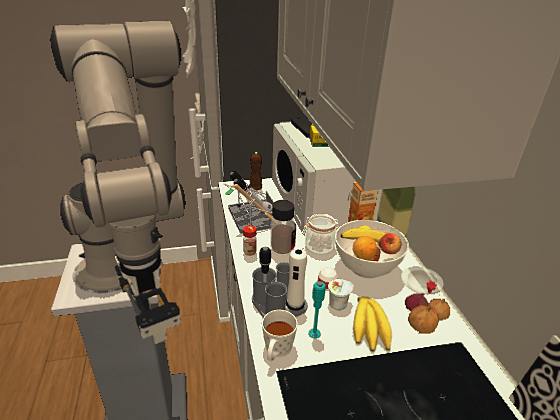

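View pics/top0.png

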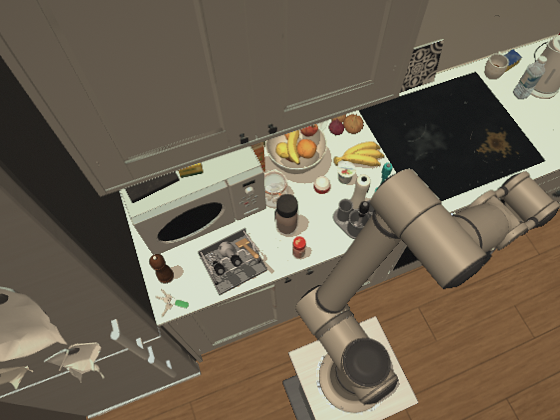

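```bash
cat > h.py <<'E'
from plant import bot
import cv2,numpy as np
from scipy.spatial.transform import Rotation as R
def cam(n):
    c=bot.camera_model(n); r=np.array(c["rotation"],float)
    M=R.from_euler('xyz',r).as_matrix() if r.shape==(3,) else r
    return np.array(c["mtx"]),np.array(c["dist"]),np.array(c["xyz"]),M
def proj(n,P):
    K,d,t,M=cam(n); P=np.atleast_2d(np.array(P,float))
    rv=cv2.Rodrigues(M.T)[0]
    return cv2.projectPoints(P,rv,-M.T@t,K,d)[0][:,0]
def ray(n,uv):
    K,d,t,M=cam(n)
    p=cv2.undistortPoints(np.array(uv,float).reshape(-1,1,2),K,d)[:,0]
    D=np.c_[p,np.ones(len(p))]@M.T
    return t,D
def onz(n,uv,z):
    t,D=ray(n,uv); return t+D*((z-t[2])/D[:,2])[:,None]
def tri(a,b):
    t1,d1=ray("side",[a]);t2,d2=ray("top",[b]);d1=d1[0]/np.linalg.norm(d1);d2=d2[0]/np.linalg.norm(d2)
    s=np.linalg.lstsq(np.c_[d1,-d2],t2-t1,rcond=None)[0]
    p,q=t1+s[0]*d1,t2+s[1]*d2
    return (p+q)/2,np.linalg.norm(p-q)
def crop(im,x0,y0,w,h,s):
    c=cv2.resize(im[y0:y0+h,x0:x0+w],None,fx=s,fy=s,interpolation=cv2.INTER_CUBIC)
    for x in range((x0+9)//10*10,x0+w,10):
        cv2.line(c,(int((x-x0)*s),0),(int((x-x0)*s),6 if x%50 else 14),(0,0,255),1)
        if x%20==0: cv2.putText(c,str(x),(int((x-x0)*s)+2,14),0,.38,(0,0,255),1)
    for y in range((y0+9)//10*10,y0+h,10):
        cv2.line(c,(0,int((y-y0)*s)),(6,int((y-y0)*s)),(0,0,255),1)
        if y%20==0: cv2.putText(c,str(y),(8,int((y-y0)*s)+4),0,.38,(0,0,255),1)
    return c
E
python3 - <<'E'
from h import *
o=bot.get_obs()
for n in("side","top"): print(n,proj(n,[o["tool_pos"],[0,0,0],[400,-300,0]]))
s=cv2.imread("pics/side0.png");t=cv2.imread("pics/top0.png")
cv2.imwrite("pics/c1.png",np.vstack([np.hstack([crop(s,220,160,80,60,5),crop(t,190,222,80,60,5)]),np.hstack([crop(s,240,240,80,60,5)[:300],crop(t,325,165,80,60,5)])]))
E
```

```text
side [[151.98354909 325.7704753 ]
 [111.33019597 268.49923623]
 [246.51120856 318.97142947]]
top [[481.70572109 248.61636022]
 [352.7198122  376.71875396]
 [379.35867598 237.98843713]]
```

View pics/c1.png

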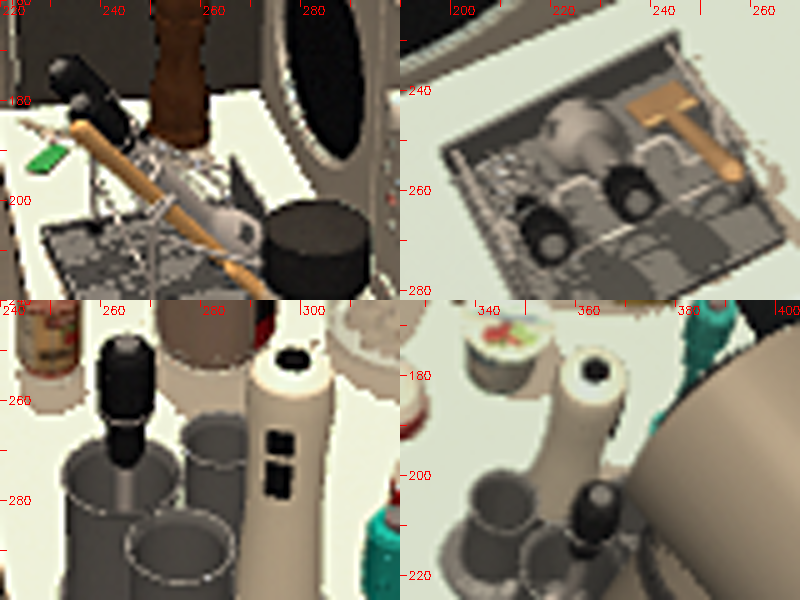

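```bash
cat > fit.py <<'E'
from h import *
from scipy.optimize import least_squares as LS
o=-.4
S=lambda x,y:(240+x/5+o,240+(y-300)/5+o); T=lambda x,y:(325+(x-400)/5+o,165+(y-300)/5+o)
S1=lambda x,y:(220+x/5+o,160+y/5+o); T1=lambda x,y:(190+(x-400)/5+o,222+y/5+o)
def Rz(a): return np.array([[np.cos(a),-np.sin(a),0],[np.sin(a),np.cos(a),0],[0,0,1]])
obs=[("side",(-34,34,100),S(122,474)),("side",(-34,-34,100),S(181,554)),("side",(34,34,100),S(215,440)),("side",(34,-34,204),S(292,358)),("top",(34,34,100),T(503,500)),("top",(34,-34,204),T(594,375))]
def fit(obs,x0):
    f=lambda p:np.concatenate([proj(n,Rz(p[2])@np.array(q)+[p[0],p[1],0])[0]-uv for n,q,uv in obs])
    r=LS(f,x0,x_scale=[10,10,.1]); return r.x,np.round(r.fun.reshape(-1,2),1).tolist()
if __name__=="__main__":
    g=onz("side",[S(180,480)],100)[0]; print(g)
    st=min((fit(obs,[g[0],g[1],a]) for a in (0,1.5,-1.5,3)),key=lambda r:np.abs(r[1]).sum())
    print("stand",st)
    print("frother top",tri(S(127,343),T(600,493)))
    print("shaft top",tri(S1(82,105),T1(634,207)),"whisk top",tri(S1(64,70),T1(552,247)),"swap",tri(S1(64,70),T1(634,207))[1])
    print("spat top",tri(S1(80,131),T1(734,172)))
    ro=[("top",(81,94,56),T1(443,150)),("top",(81,-94,56),T1(678,33)),("top",(-81,-94,8),T1(785,238)),("top",(-81,94,8),T1(515,297))]
    rk=fit(ro,[500,200,0]);print("rack",rk)
E
python3 fit.py
```

```text
[ 494.66218113 -243.44482425  100.        ]
stand (array([ 5.04195260e+02, -2.54930219e+02,  3.50081256e-01]), [[-0.5, 0.6], [0.1, -1.5], [0.6, -0.2], [-0.0, 0.5], [0.6, 0.7], [-0.0, -0.6]])
frother top (array([ 463.87039146, -238.80524949,  200.24121723]), np.float64(1.3915172402003595))
shaft top (array([439.77583134, 221.49270473, 169.40314364]), np.float64(3.28791864502283)) whisk top (array([433.55041273, 278.43067776, 169.87082569]), np.float64(3.0862159666606694)) swap 2.6054484072540727
spat top (array([431.17925913, 155.5685801 , 184.68447246]), np.float64(1.2625008029034124))
rack (array([5.20165303e+02, 2.26872160e+02, 3.62408086e-02]), [[-1.5, -6.6], [1.2, -3.0], [-1.8, -0.1], [2.0, 9.1]])
```

```bash
cat > rack.py <<'E'
from fit import *
s4,c4=np.sin(np.radians(40)),np.cos(np.radians(40))
def rackfit(pts):
    # p: x,y,yaw, origin x offset for shaft, whisk, spat, zs,zw,zp ; each item origin at rack (rx,yi,z)
    def f(p):
        out=[]
        for n,i,l,uv in pts:
            q=np.array([p[3],(60,0,-60)[i],p[4+i]])+l*np.array([-s4,0,c4])
            out.append(proj(n,Rz(p[2])@q+[p[0],p[1],0])[0]-uv)
        return np.concatenate(out+[[(p[3]+30)/10]])
    r=LS(f,[510,220,.1,-30,122,122,115],x_scale=[10,10,.1,10,5,5,5]); return r.x,np.round(r.fun[:-1].reshape(-1,2),1).tolist()
if __name__=="__main__":
    p=[("side",0,62,S1(64,70)),("top",0,62,T1(552,247)),("side",1,62,S1(82,105)),("top",1,62,T1(634,207)),("side",2,92,S1(80,131)),("top",2,92,T1(734,172))]
    r=rackfit(p);print(np.round(r[0],3),r[1])
    x=r[0]; W=lambda q:Rz(x[2])@np.array(q)+[x[0],x[1],0]
    s=cv2.imread("pics/side0.png");t=cv2.imread("pics/top0.png")
    cs=crop(s,220,160,80,60,5);ct=crop(t,190,222,80,75,5)
    for c,n,x0,y0 in((cs,"side",220,160),(ct,"top",190,222)):
        for q in [(81,94,0),(81,-94,0),(-81,-94,0),(-81,94,0),(81,94,56),(81,-94,56)]+[(x[3]-l*s4,yi,z+l*c4) for yi,z in((60,x[4]),(0,x[5])) for l in(62,37,0,-60,-129)]:
            u=(proj(n,W(q))[0]-[x0,y0])*5+2; cv2.circle(c,tuple(int(v) for v in u),3,(0,255,255) if abs(q[1])>80 else (255,0,255),-1)
    o=np.zeros((375,800,3),np.uint8);o[:300,:400]=cs;o[:,400:]=ct
    cv2.imwrite("pics/c2.png",o)
    print("jars base",onz("top",[(287,225),(299,252)],0))
E
python3 rack.py
```

```text
[ 5.10121e+02  2.29549e+02  1.46000e-01 -3.00000e+01  1.22638e+02
  1.21835e+02  1.13831e+02] [[-0.7, 0.1], [-0.2, -0.1], [0.0, 0.5], [0.3, -1.0], [-0.4, -0.0], [-0.5, 0.2]]
jars base [[575.21152157  -8.44482443   0.        ]
 [459.82715226  -7.76256858   0.        ]]
```

View pics/c2.png

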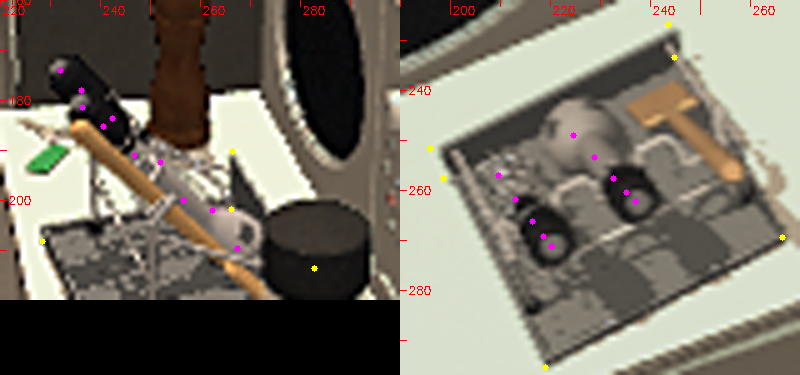

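```bash
cat > plan.py <<'E'
from h import *
from rack import Rz,s4,c4
# tool down with tool x at yaw; lean: tool z = -(axis) tilted towards rack, tool x = rack +y
def down(yaw): return Rz(yaw)@np.diag([1,-1,-1.])
RK=(510.1,229.55,.146)
def lean(psi=RK[2]):
    x=Rz(psi)@[0,1,0]; z=-(Rz(psi)@[-s4,0,c4]); return np.c_[x,np.cross(z,x),z]
def rackpt(yi,z,l,rx=-30): return Rz(RK[2])@(np.array([rx,yi,z])+l*np.array([-s4,0,c4]))+[RK[0],RK[1],0]
def cur():
    o=bot.get_obs(); return np.array(o["tool_pos"]),R.from_euler('xyz',o["tcp_rot"]).as_matrix()
def rows(P0,R0,P1,R1,n):
    w=R.from_matrix(R0.T@R1).as_rotvec()/n; E=R.from_rotvec(w).as_matrix()
    A=sum(np.linalg.matrix_power(E,k) for k in range(n)); v=np.linalg.solve(A,R0.T@(np.array(P1,float)-P0))
    print(n,"x",np.round(v/1000,4).tolist(),np.round(np.degrees(w),2).tolist(),"->",np.round(P1,1).tolist())
    return np.array(P1,float),R1
E
python3 - <<'E'
from plan import *
s=cur()
s=rows(*s,[400,0,320],down(1.0),12)
s=rows(*s,rackpt(60,122.6,110),lean(),9)
print("grasp",rackpt(60,122.6,18),"lean zdir",lean()[:,2])
E
```

```text
12 x [0.0405, -0.0222, -0.0078] [-0.01, -0.0, -3.17] -> [400, 0, 320]
9 x [0.029, -0.0116, 0.0111] [-4.25, 1.59, -4.37] -> [401.7, 274.3, 206.9]
grasp [460.24317973 282.86394832 136.38879998] lean zdir [ 0.63594894  0.09351394 -0.76604444]
```

{"name": "servo_tool", "arguments": {
  "deltas": [
    [[0.0405,-0.0222,-0.0078],[0,0,-3.17]],
    [[0.0405,-0.0222,-0.0078],[0,0,-3.17]],
    [[0.0405,-0.0222,-0.0078],[0,0,-3.17]],
    [[0.0405,-0.0222,-0.0078],[0,0,-3.17]],
    [[0.0405,-0.0222,-0.0078],[0,0,-3.17]],
    [[0.0405,-0.0222,-0.0078],[0,0,-3.17]],
    [[0.0405,-0.0222,-0.0078],[0,0,-3.17]],
    [[0.0405,-0.0222,-0.0078],[0,0,-3.17]],
    [[0.0405,-0.0222,-0.0078],[0,0,-3.17]],
    [[0.0405,-0.0222,-0.0078],[0,0,-3.17]],
    [[0.0405,-0.0222,-0.0078],[0,0,-3.17]],
    [[0.0405,-0.0222,-0.0078],[0,0,-3.17]],
    [[0,0,0],[0,0,0]]
  ],
  "fingers": 0.6
}}

```text
time: 1.72
tool_pos: [399.6, 1.9, 320.6]
tcp_rot: [3.141, -0.001, 1.006]
contact_force: [-1.0, 0.1, -0.4]
grip_width: 54.8
finger_force: 0.0
```

{"name": "servo_tool", "arguments": {
  "deltas": [
    [[0.029,-0.0116,0.0111],[-4.25,1.59,-4.37]],
    [[0.029,-0.0116,0.0111],[-4.25,1.59,-4.37]],
    [[0.029,-0.0116,0.0111],[-4.25,1.59,-4.37]],
    [[0.029,-0.0116,0.0111],[-4.25,1.59,-4.37]],
    [[0.029,-0.0116,0.0111],[-4.25,1.59,-4.37]],
    [[0.029,-0.0116,0.0111],[-4.25,1.59,-4.37]],
    [[0.029,-0.0116,0.0111],[-4.25,1.59,-4.37]],
    [[0.029,-0.0116,0.0111],[-4.25,1.59,-4.37]],
    [[0.029,-0.0116,0.0111],[-4.25,1.59,-4.37]],
    [[0,0,0],[0,0,0]],
    [[0,0,0],[0,0,0]]
  ]
}}

```text
time: 3.1
tool_pos: [404.0, 265.4, 210.2]
tcp_rot: [2.457, -0.001, 1.696]
contact_force: [1.2, -0.0, -0.1]
grip_width: 55.2
finger_force: 0.0
```

```bash
python3 - <<'E'
from plan import *
P,M=cur(); print(P,M[:,2])
s=rows(P,M,rackpt(60,122.6,18),lean(),5)
a=bot.capture("side");b=bot.capture("top");cv2.imwrite("pics/s3.png",a[:,:,::-1]);cv2.imwrite("pics/t3.png",b[:,:,::-1])
a=a[:,:,::-1];b=b[:,:,::-1]
cv2.imwrite("pics/c3.png",np.vstack([np.hstack([crop(a,220,160,80,60,5),crop(b,190,222,80,60,5)]),np.hstack([crop(a,240,240,80,60,5),crop(b,325,175,80,60,5)])]))
E
```

```text
[404.03748453 265.38968023 210.16528516] [ 0.62746054  0.07989213 -0.77453891]
5 x [0.002, -0.0004, 0.0188] [-0.15, 0.14, -0.19] -> [460.2, 282.9, 136.4]
```

View pics/c3.png

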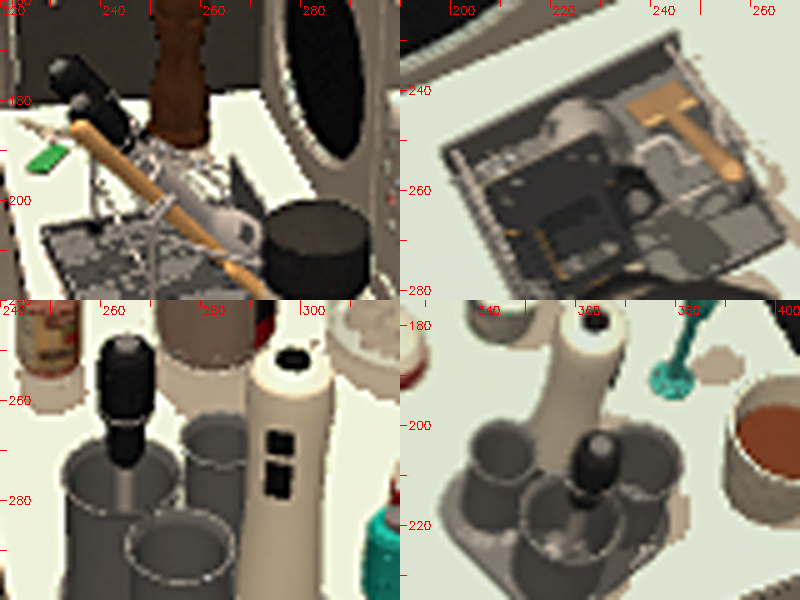

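{"name": "servo_tool", "arguments": {
  "deltas": [
    [[0.002,-0.0004,0.0188],[-0.15,0.14,-0.19]],
    [[0.002,-0.0004,0.0188],[-0.15,0.14,-0.19]],
    [[0.002,-0.0004,0.0188],[-0.15,0.14,-0.19]],
    [[0.002,-0.0004,0.0188],[-0.15,0.14,-0.19]],
    [[0.002,-0.0004,0.0188],[-0.15,0.14,-0.19]],
    [[0,0,0],[0,0,0]],
    [[0,0,0],[0,0,0]]
  ]
}}

```text
time: 4.08
tool_pos: [463.9, 284.9, 158.1]
tcp_rot: [2.481, -0.004, 1.721]
contact_force: [0.4, 0.1, -1.3]
grip_width: 55.2
finger_force: 0.1
```

```bash
cat > stand.py <<'E'
from fit import *
from scipy.optimize import minimize
def standfit(sp,tp,x0=(504.2,-254.9,.35)):
    o=[("side",(-34,34,100),(263.9,274.4)),("side",(-34,-34,100),(275.8,290.4)),("side",(34,34,100),(282.6,267.6)),("side",(34,-34,204),(298,251.2)),
       ("top",(34,34,100),(345.2,204.4)),("top",(-34,34,100),(359,217.8)),("top",(-34,-34,100),(373.2,206.6)),("top",(34,-34,204),(363.6,179.6))]
    print("pts",fit(o,x0))
    G={}
    for n,p in(("side",sp),("top",tp)):
        g=cv2.GaussianBlur(cv2.imread(p,0).astype(np.float32),(0,0),1.0); G[n]=np.hypot(cv2.Sobel(g,-1,1,0),cv2.Sobel(g,-1,0,1))
    th=np.linspace(0,2*np.pi,60,endpoint=False)
    def sc(p,show=0):
        t=0;out=[]
        for n in G:
            a=0
            for c,r in(((-34,34),30),((-34,-34),25),((34,34),20)):
                q=np.c_[c[0]+(r+4)*np.cos(th),c[1]+(r+4)*np.sin(th),0*th+100]@Rz(p[2]).T+[p[0],p[1],0]
                u=proj(n,q).astype(np.float32); a+=cv2.remap(G[n],u[:,0],u[:,1],cv2.INTER_LINEAR).mean()
            out.append(a)
        return -sum(out)
    best=None
    for dx in(-3,0,3):
        for dy in(-3,0,3):
            m=minimize(lambda v:sc(np.array(x0)+v*[1,1,.01]),[dx,dy,0],method="Nelder-Mead",options=dict(initial_simplex=np.array([[dx,dy,0],[dx+2,dy,0],[dx,dy+2,0],[dx,dy,3]])))
            if best is None or m.fun<best.fun: best=m
    x=np.array(x0)+best.x*[1,1,.01]; print("grad",x,best.fun,sc(np.array(x0))); return x
if __name__=="__main__": standfit("pics/s3.png","pics/t3.png")
E
python3 stand.py; python3 -c "
from plan import *
P,M=cur();print(P,M[:,2]); rows(P,M,rackpt(60,122.6,18),lean(),1)"
```

```text
pts (array([ 5.04338109e+02, -2.54781355e+02,  3.38640684e-01]), [[-0.3, 0.4], [-0.1, -1.5], [0.8, -0.2], [-0.0, 0.6], [0.5, 0.7], [0.5, 0.3], [-0.2, -0.0], [-0.1, -0.7]])
[463.86689442 284.91251729 158.12649347] [ 0.60597597  0.09489499 -0.78980254]
1 x [-0.0016, -0.0164, 0.0148] [-2.17, -0.33, 0.07] -> [460.2, 282.9, 136.4]Traceback (most recent call last):
  File "stand.py", line 26, in <module>
    if __name__=="__main__": standfit("pics/s3.png","pics/t3.png")
                             ~~~~~~~~^^^^^^^^^^^^^^^^^^^^^^^^^^^^^
  File "stand.py", line 23, in standfit
    m=minimize(lambda v:sc(np.array(x0)+v*[1,1,.01]),[dx,dy,0],method="Nelder-Mead",options=dict(initial_simplex=np.array([[dx,dy,0],[dx+2,dy,0],[dx,dy+2,0],[dx,dy,3]])))
    res = _minimize_neldermead(fun, x0, args, callback, bounds=bounds,
                               **options)
    fxr = func(xr)
    fx = function(np.copy(x), *(wrapper_args + args))
  File "stand.py", line 23, in <lambda>
    m=minimize(lambda v:sc(np.array(x0)+v*[1,1,.01]),[dx,dy,0],method="Nelder-Mead",options=dict(initial_simplex=np.array([[dx,dy,0],[dx+2,dy,0],[dx,dy+2,0],[dx,dy,3]])))
                        ~~^^^^^^^^^^^^^^^^^^^^^^^^^^
  File "stand.py", line 17, in sc
    u=proj(n,q).astype(np.float32); a+=cv2.remap(G[n],u[:,0],u[:,1],cv2.INTER_LINEAR).mean()
      ~~~~^^^^^
  File "h.py", line 9, in proj
    K,d,t,M=cam(n); P=np.atleast_2d(np.array(P,float))
            ~~~^^^
  File "h.py", line 5, in cam
    c=bot.camera_model(n); r=np.array(c["rotation"],float)
ValueError: time passes only in moves, steps and waits
```

```bash
python3 - <<'E'
import re
s=open('h.py').read()
s=s.replace("def cam(n):\n    c=bot.camera_model(n)","import functools\n@functools.lru_cache(None)\ndef cam(n):\n    c=bot.camera_model(n)")
open('h.py','w').write(s)
E
python3 stand.py; python3 -c "
from plan import *
o=bot.get_obs();print(np.round(o['joint_positions'],3),np.round(o['dq'],3),o['contact_force'],o['finger_force'])
P,M=cur();print(P,M[:,2])"
```

```text
pts (array([ 5.04338109e+02, -2.54781355e+02,  3.38640684e-01]), [[-0.3, 0.4], [-0.1, -1.5], [0.8, -0.2], [-0.0, 0.6], [0.5, 0.7], [0.5, 0.3], [-0.2, -0.0], [-0.1, -0.7]])
grad [ 5.03980332e+02 -2.53271073e+02  2.74946225e-01] -969.9794311523438 -912.40686
[ 0.547  0.26   2.102 -0.995  0.283  1.298] [ 0.005 -0.012  0.004 -0.002 -0.     0.002] [ 0.40637115  0.07037674 -1.32801673] 0.13187565391490352
[463.86689442 284.91251729 158.12649347] [ 0.60597597  0.09489499 -0.78980254]
```

```bash
cat >> plan.py <<'E'
def tilt(psi,tau):
    t=np.radians(tau); return Rz(psi)@np.array([[np.cos(t),0,np.sin(t)],[0,-1,0],[np.sin(t),0,-np.cos(t)]])
def tcp(g,M,back=0): return np.array(g)+(19-back)*M[:,2]
E
python3 - <<'E'
from plan import *
s=cur(); M=tilt(RK[2],20)
s=rows(*s,s[0]-90*s[1][:,2]+[0,0,30],s[1],4)
g=rackpt(62,122.6,45); print(g)
s=rows(*s,tcp(g,M,100),M,10)
print(M)
E
```

```text
4 x [0.0, 0.0046, -0.0284] [0.0, 0.0, 0.0] -> [409.3, 276.4, 259.2]
[442.78159462 282.3177938  157.07199994]
10 x [-0.0004, -0.0008, 0.0026] [1.38, -1.42, 8.93] -> [415.4, 278.3, 233.2]
[[ 0.92969515  0.14548186  0.33838136]
 [ 0.13670823 -0.98936092  0.04975773]
 [ 0.34202014  0.         -0.93969262]]
```

{"name": "servo_tool", "arguments": {
  "deltas": [
    [[0,0.0046,-0.0284],[0,0,0]],
    [[0,0.0046,-0.0284],[0,0,0]],
    [[0,0.0046,-0.0284],[0,0,0]],
    [[0,0.0046,-0.0284],[0,0,0]],
    [[-0.0004,-0.0008,0.0026],[1.38,-1.42,8.93]],
    [[-0.0004,-0.0008,0.0026],[1.38,-1.42,8.93]],
    [[-0.0004,-0.0008,0.0026],[1.38,-1.42,8.93]],
    [[-0.0004,-0.0008,0.0026],[1.38,-1.42,8.93]],
    [[-0.0004,-0.0008,0.0026],[1.38,-1.42,8.93]],
    [[-0.0004,-0.0008,0.0026],[1.38,-1.42,8.93]],
    [[-0.0004,-0.0008,0.0026],[1.38,-1.42,8.93]],
    [[-0.0004,-0.0008,0.0026],[1.38,-1.42,8.93]],
    [[-0.0004,-0.0008,0.0026],[1.38,-1.42,8.93]],
    [[-0.0004,-0.0008,0.0026],[1.38,-1.42,8.93]],
    [[0,0,0],[0,0,0]],
    [[0,0,0],[0,0,0]]
  ],
  "fingers": 0.5
}}

```text
time: 6.08
tool_pos: [415.3, 278.1, 232.9]
tcp_rot: [3.141, -0.35, 0.15]
contact_force: [-0.0, 0.7, -0.4]
grip_width: 46.0
finger_force: 0.0
```

```bash
python3 - <<'E'
from plan import *
o=bot.get_obs();print(np.round(o['joint_positions'],3),o['grip_width'])
s=cur(); M=tilt(RK[2],20);g=rackpt(62,122.6,45);print(s[0],tcp(g,M,100))
rows(*s,tcp(g,M,0),M,5)
a=bot.capture("side")[:,:,::-1];b=bot.capture("top")[:,:,::-1]
th=np.linspace(0,2*np.pi,90)
def ov(c,n,x0,y0,s,sc,col):
    for cc,r in(((-34,34),34),((-34,-34),29),((34,34),24)):
        q=np.c_[cc[0]+r*np.cos(th),cc[1]+r*np.sin(th),0*th+100]@Rz(s[2]).T+[s[0],s[1],0]
        u=((proj(n,q)-[x0,y0]+.5)*sc).astype(int); 
        for p in u: cv2.circle(c,tuple(int(v) for v in p),1,col,-1)
L=[]
for col,st in(((0,255,255),(504.3,-254.8,.339)),((255,0,255),(504,-253.3,.275))):
    ca=crop(a,245,255,66,50,6);cb=crop(b,325,185,66,50,6)
    ov(ca,"side",245,255,st,6,col);ov(cb,"top",325,185,st,6,col);L.append(np.hstack([ca,cb]))
cv2.imwrite("pics/c4.png",np.vstack(L))
E
```

```text
[ 0.516  0.132  1.846 -0.166  0.842  2.027] 45.95575707320598
[415.26232614 278.1109763  232.94578412] [415.3727042  278.28741786 233.18710222]
5 x [0.0, -0.0, 0.02] [-0.01, -0.01, 0.05] -> [449.2, 283.3, 139.2]
```

View pics/c4.png

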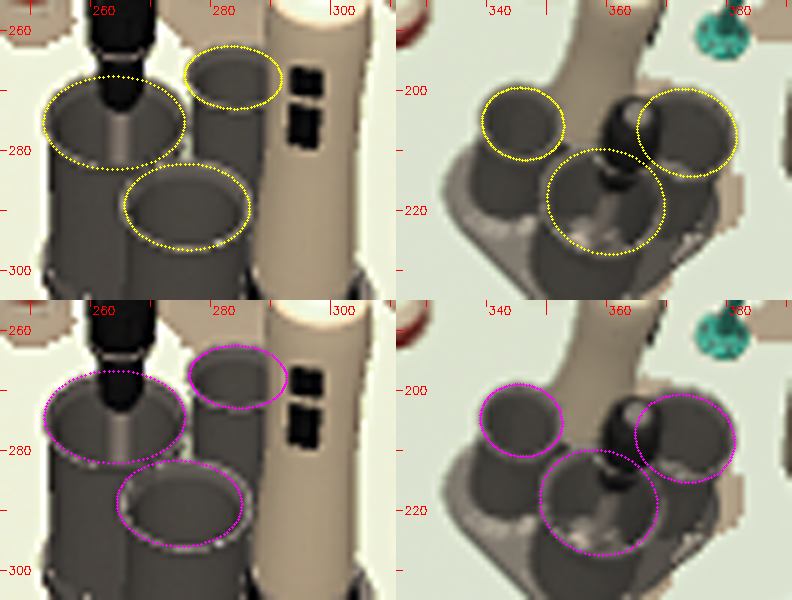

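{"name": "servo_tool", "arguments": {
  "deltas": [
    [[0,0,0.02],[0,0,0]],
    [[0,0,0.02],[0,0,0]],
    [[0,0,0.02],[0,0,0]],
    [[0,0,0.02],[0,0,0]],
    [[0,0,0.02],[0,0,0]],
    [[0,0,0],[0,0,0]]
  ]
}}

```text
time: 6.92
tool_pos: [448.7, 283.0, 137.6]
tcp_rot: [3.141, -0.347, 0.148]
contact_force: [0.0, 0.5, 0.5]
grip_width: 45.8
finger_force: 0.0
```

{"name": "servo_tool", "arguments": {
  "deltas": [
    [[0,0,0],[0,0,0]],
    [[0,0,0],[0,0,0]],
    [[0,0,0],[0,0,0]],
    [[0,0,0],[0,0,0]]
  ],
  "fingers": 0.0
}}

```text
time: 7.42
tool_pos: [449.5, 281.9, 139.3]
tcp_rot: [3.14, -0.349, 0.147]
contact_force: [3.6, -7.1, -1.7]
grip_width: 32.4
finger_force: 29.5
```

```bash
cat >> plan.py <<'E'
ST=(504.3,-254.8,.339); PS=np.pi/4+ST[2]
def cup(x,y,z=0): return Rz(ST[2])@np.array([x,y,z])+[ST[0],ST[1],0]
E
python3 - <<'E'
from plan import *
s=cur(); rows(*s,s[0]+[0,0,140],s[1],4); s=(s[0]+[0,0,140],s[1])
M=tilt(.6,-20); s=rows(*s,tcp([410,0,335],M),M,8)
M=tilt(PS,-20); s=rows(*s,tcp([395,-290,320],M),M,8)
c=cup(-34,-34); print(c)
s=rows(*s,tcp([c[0],c[1],314],M),M,3)
E
```

```text
4 x [0.012, 0.0001, -0.0329] [0.0, 0.0, 0.0] -> [449.5, 281.9, 279.3]
8 x [-0.0177, 0.0322, -0.0047] [0.01, -4.91, -3.31] -> [404.6, -3.7, 317.1]
8 x [-0.026, 0.0238, 0.0114] [-1.28, 0.0, -3.53] -> [392.2, -295.9, 302.1]
[ 483.54152065 -298.17148297    0.        ]
3 x [0.0103, 0.0278, -0.0016] [0.0, 0.0, 0.0] -> [480.7, -304.0, 296.1]
```

```bash
python3 - <<'E'
from plan import *
s=cur(); s=(s[0]+[0,0,140],s[1])
M=tilt(.146,-20); s=rows(*s,tcp([365,272,340],M),M,6)
M=tilt(.6,-20); s=rows(*s,tcp([385,0,335],M),M,7)
M=tilt(PS,-20); s=rows(*s,tcp([395,-290,320],M),M,8)
E
```

```text
6 x [-0.0151, -0.0004, -0.0082] [0.01, -6.67, 0.01] -> [358.6, 271.1, 322.1]
7 x [-0.0095, 0.0383, 0.0042] [-1.27, 0.0, -3.49] -> [379.6, -3.7, 317.1]
8 x [-0.024, 0.0261, 0.0107] [-1.28, 0.0, -3.53] -> [392.2, -295.9, 302.1]
```

{"name": "servo_tool", "arguments": {
  "deltas": [
    [[0.012,0.0001,-0.0329],[0,0,0]],
    [[0.012,0.0001,-0.0329],[0,0,0]],
    [[0.012,0.0001,-0.0329],[0,0,0]],
    [[0.012,0.0001,-0.0329],[0,0,0]],
    [[0,0,0],[0,0,0]]
  ]
}}

```text
time: 8.05
tool_pos: [450.5, 283.5, 282.6]
tcp_rot: [-3.138, -0.356, 0.146]
contact_force: [0.5, -0.4, -2.0]
grip_width: 31.1
finger_force: 29.9
```

{"name": "servo_tool", "arguments": {
  "deltas": [
    [[-0.0151,-0.0004,-0.0082],[0,-6.67,0]],
    [[-0.0151,-0.0004,-0.0082],[0,-6.67,0]],
    [[-0.0151,-0.0004,-0.0082],[0,-6.67,0]],
    [[-0.0151,-0.0004,-0.0082],[0,-6.67,0]],
    [[-0.0151,-0.0004,-0.0082],[0,-6.67,0]],
    [[-0.0151,-0.0004,-0.0082],[0,-6.67,0]],
    [[-0.0095,0.0383,0.0042],[-1.27,0,-3.49]],
    [[-0.0095,0.0383,0.0042],[-1.27,0,-3.49]],
    [[-0.0095,0.0383,0.0042],[-1.27,0,-3.49]],
    [[-0.0095,0.0383,0.0042],[-1.27,0,-3.49]],
    [[-0.0095,0.0383,0.0042],[-1.27,0,-3.49]],
    [[-0.0095,0.0383,0.0042],[-1.27,0,-3.49]],
    [[-0.0095,0.0383,0.0042],[-1.27,0,-3.49]],
    [[0,0,0],[0,0,0]]
  ]
}}

```text
time: 9.8
tool_pos: [379.7, -4.3, 315.9]
tcp_rot: [-3.14, 0.35, 0.599]
contact_force: [-0.4, 1.0, -0.8]
grip_width: 31.0
finger_force: 30.0
```

{"name": "servo_tool", "arguments": {
  "deltas": [
    [[-0.024,0.0261,0.0107],[-1.28,0,-3.53]],
    [[-0.024,0.0261,0.0107],[-1.28,0,-3.53]],
    [[-0.024,0.0261,0.0107],[-1.28,0,-3.53]],
    [[-0.024,0.0261,0.0107],[-1.28,0,-3.53]],
    [[-0.024,0.0261,0.0107],[-1.28,0,-3.53]],
    [[-0.024,0.0261,0.0107],[-1.28,0,-3.53]],
    [[-0.024,0.0261,0.0107],[-1.28,0,-3.53]],
    [[-0.024,0.0261,0.0107],[-1.28,0,-3.53]],
    [[0,0,0],[0,0,0]],
    [[0,0,0],[0,0,0]]
  ]
}}

```text
time: 11.05
tool_pos: [392.3, -293.9, 301.1]
tcp_rot: [-3.139, 0.347, 1.125]
contact_force: [-0.4, 0.0, -1.3]
grip_width: 30.8
finger_force: 30.0
```

```bash
python3 - <<'E'
from plan import *
s=cur(); o=bot.get_obs(); print(np.round(o['joint_positions'],2),o['grip_width'],s[0])
M=tilt(PS,-20); c=cup(-34,-34)
rows(*s,tcp([c[0],c[1],314],M),M,4)
E
```

```text
[-0.58  0.22  1.54 -0.35  1.35 -0.06] 30.792788592710565 [ 392.25715464 -293.9378979   301.05631383]
4 x [0.0072, 0.021, -0.0014] [-0.03, -0.03, 0.01] -> [480.7, -304.0, 296.1]
```

{"name": "servo_tool", "arguments": {
  "deltas": [
    [[0.0072,0.021,-0.0014],[0,0,0]],
    [[0.0072,0.021,-0.0014],[0,0,0]],
    [[0.0072,0.021,-0.0014],[0,0,0]],
    [[0.0072,0.021,-0.0014],[0,0,0]],
    [[0,0,0],[0,0,0]],
    [[0,0,0],[0,0,0]]
  ]
}}

```text
time: 11.8
tool_pos: [480.3, -304.3, 297.0]
tcp_rot: [-3.14, 0.348, 1.126]
contact_force: [0.1, 0.3, -0.5]
grip_width: 31.5
finger_force: 30.0
```

```bash
cat > ov.py <<'E'
from plan import *
th=np.linspace(0,2*np.pi,90)
def snap(name,sb,tb,sc=6,L=184,foot=None,grel=None,r=22,ax=0,size=(66,50),hz=0):
    im={};s=cur();print("tcp",s[0])
    g=s[0]-19*s[1][:,2]
    for n,(x0,y0) in(("side",sb),("top",tb)):
        a=bot.capture(n)[:,:,::-1];cv2.imwrite(f"pics/{name}_{n}.png",a)
        c=crop(a,x0,y0,*size,sc)
        def dr(q,col,rad=1):
            for p in ((proj(n,q)-[x0,y0]+.5)*sc): cv2.circle(c,tuple(int(v) for v in p),rad,col,-1)
        for cc,rr in(((-34,34),34),((-34,-34),29),((34,34),24)):
            dr(np.c_[cc[0]+rr*np.cos(th),cc[1]+rr*np.sin(th),0*th+100]@Rz(ST[2]).T+[ST[0],ST[1],0],(0,255,255))
        dr(np.array([g+[0,0,-l] for l in(0,40,80,120,150,L)]),(255,0,255),2)
        dr(np.c_[g[0]+r*np.cos(th),g[1]+r*np.sin(th),0*th+g[2]-L+hz],(255,0,255))
        im[n]=c
    cv2.imwrite(f"pics/{name}.png",np.hstack([im["side"],im["top"]]))
E
python3 - <<'E'
from ov import *
snap("w1",(245,205),(325,160),sc=6,r=22,hz=34,size=(66,100))
E
```

```text
tcp [ 480.27979707 -304.25059778  297.00038078]
```

View pics/w1.png

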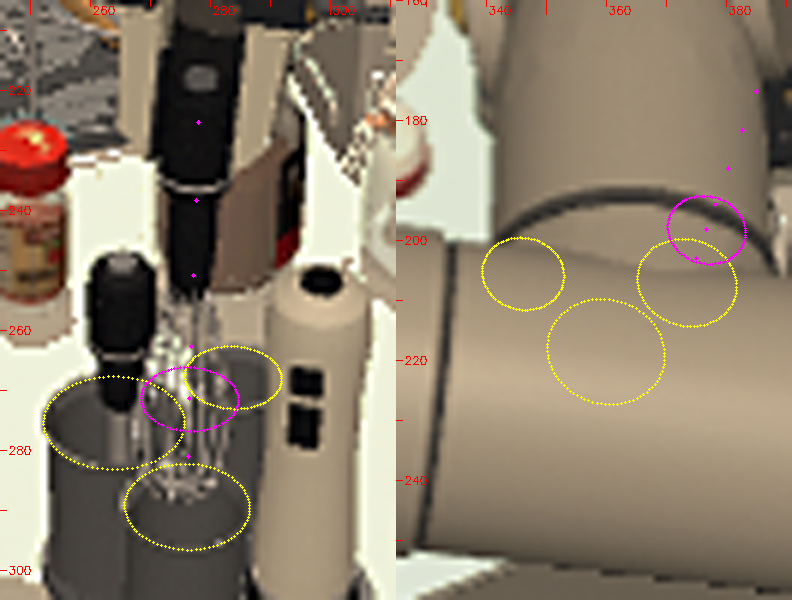

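```bash
cat >> ov.py <<'E'
from scipy.optimize import least_squares
def tiltfit(obs,L0,sb,sc=6,n="side",two=False):
    # obs: (crop px, dist below top); L0: grasp below top (fit); angles about tool y (phi) and tool x-ish (lateral)
    s=cur(); g=s[0]-19*s[1][:,2]; y=s[1][:,1]; d=np.cross(y,[0,0,1.]); 
    uv=[((px[0]+.5)/sc-.5+sb[0],(px[1]+.5)/sc-.5+sb[1]) for px,_ in obs]
    def ax(p): a=np.array([0,0,1.])+np.tan(p[0])*d+np.tan(p[1])*y; return a/np.linalg.norm(a)
    def f(p):
        if not two: p=[p[0],0,p[2]]
        return np.concatenate([proj(n,g+(p[2]-l)*ax(p))[0]-u for (px,l),u in zip(obs,uv)]+[[(p[2]-L0)/3,p[1]*20]])
    r=least_squares(f,[0,0,L0]);print("tilt deg (d, y), grasp below top",np.degrees(r.x[:2]),r.x[2],np.round(r.fun[:-2].reshape(-1,2),1).tolist(),"d",d,"up axis",ax(r.x))
    return r.x,g,ax(r.x),d
E
python3 - <<'E'
from ov import *
for two in(False,True): tiltfit([((200,78),0),((195,188),50),((182,500),201)],17,(245,205),two=two)
E
```

```text
tilt deg (d, y), grasp below top [-9.99368065  0.        ] 18.422524223290008 [[0.2, 0.7], [-0.3, 0.4], [-1.9, -0.9]] d [-0.43107152 -0.90231701  0.        ] up axis [0.07480796 0.1565877  0.98482692]
tilt deg (d, y), grasp below top [-11.0366874   -1.72403118] 19.033509601098533 [[0.0, 0.4], [0.0, 0.3], [-0.2, -0.1]] d [-0.43107152 -0.90231701  0.        ] up axis [0.05584039 0.18538509 0.98107809]
```

```bash
python3 - <<'E'
from ov import *
p,g,a,d=tiltfit([((200,78),0),((195,188),50),((182,500),201)],17,(245,205),two=True)
s=cur(); w=np.cross(a,[0,0,1]);w*=np.arcsin(np.linalg.norm(w))/np.linalg.norm(w)
M=R.from_rotvec(w).as_matrix()@s[1]; c=cup(-34,-34)
# two-row turn
rows(*s,tcp([c[0],c[1],314],M),M,3); print(M)
np.save("Mw.npy",M)
E
```

```text
tilt deg (d, y), grasp below top [-11.0366874   -1.72403118] 19.033509601098533 [[0.0, 0.4], [0.0, 0.3], [-0.2, -0.1]] d [-0.43107152 -0.90231701  0.        ] up axis [0.05584039 0.18538509 0.98107809]
3 x [0.0016, -0.0001, 0.0003] [0.53, 3.68, -0.2] -> [481.8, -300.6, 295.2]
[[ 0.41881453  0.90321432 -0.09379915]
 [ 0.89474436 -0.42809253 -0.12715863]
 [-0.15500621 -0.03067038 -0.98743729]]
```

{"name": "servo_tool", "arguments": {
  "deltas": [
    [[0.0016,-0.0001,0.0003],[0.53,3.68,-0.2]],
    [[0.0016,-0.0001,0.0003],[0.53,3.68,-0.2]],
    [[0.0016,-0.0001,0.0003],[0.53,3.68,-0.2]],
    [[0,0,0],[0,0,0]],
    [[0,0,0],[0,0,0]]
  ]
}}

```text
time: 12.52
tool_pos: [481.9, -301.1, 295.0]
tcp_rot: [-3.111, 0.157, 1.133]
contact_force: [-0.2, 0.1, -1.6]
grip_width: 31.1
finger_force: 30.0
```

```bash
python3 - <<'E'
from ov import *
snap("w2",(245,205),(325,160),sc=6,L=182,r=22,hz=34,size=(66,100))
M=np.load("Mw.npy");s=cur(); c=cup(-34,-34); rows(*s,tcp([c[0],c[1],314],M),M,1)
i=cv2.imread("pics/w2.png"); cv2.imwrite("pics/w2.png",i[:,:396])
E
```

```text
tcp [ 481.93781167 -301.12590993  295.04231515]
1 x [-0.0, -0.0005, -0.0003] [0.01, 0.04, 0.03] -> [481.8, -300.6, 295.2]
```

View pics/w2.png

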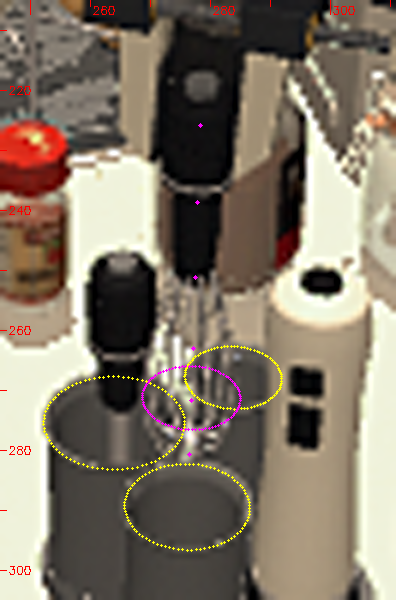

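{"name": "servo_tool", "arguments": {
  "deltas": [
    [[0.0035,0.0015,0.0198],[0,0,0]],
    [[0.0031,0.0006,0.0198],[0,0,0]],
    [[0.0016,0.0003,0.0099],[0,0,0]],
    [[0.0016,0.0003,0.0099],[0,0,0]],
    [[0,0,0],[0,0,0]]
  ]
}}

```text
time: 13.25
tool_pos: [483.3, -301.2, 234.2]
tcp_rot: [-3.11, 0.156, 1.133]
contact_force: [-0.6, -1.3, -2.3]
grip_width: 31.1
finger_force: 30.0
```

{"name": "servo_tool", "arguments": {
  "deltas": [
    [[0.0016,0.0003,0.0099],[0,0,0]],
    [[0.0016,0.0003,0.0099],[0,0,0]],
    [[0.0016,0.0003,0.0099],[0,0,0]],
    [[0.0016,0.0003,0.0099],[0,0,0]],
    [[0.0008,0.0002,0.0049],[0,0,0]],
    [[0.0008,0.0002,0.0049],[0,0,0]],
    [[0,0,0],[0,0,0]]
  ]
}}

```text
time: 14.12
tool_pos: [483.3, -300.8, 184.0]
tcp_rot: [-3.11, 0.155, 1.133]
contact_force: [1.7, -2.5, -2.2]
grip_width: 31.3
finger_force: 30.0
```

Going well; lower to contact in 2 mm steps.

{"name": "servo_tool", "arguments": {
  "deltas": [
    [[0.0003,0.0001,0.002],[0,0,0]],
    [[0.0003,0.0001,0.002],[0,0,0]],
    [[0.0003,0.0001,0.002],[0,0,0]],
    [[0,0,0],[0,0,0]]
  ]
}}

```text
time: 14.62
tool_pos: [483.9, -301.4, 180.5]
tcp_rot: [-3.113, 0.157, 1.133]
contact_force: [-1.5, -1.1, 10.9]
grip_width: 31.3
finger_force: 30.0
```

{"name": "servo_tool", "arguments": {
  "deltas": [
    [[0,0,0],[0,0,0]],
    [[0,0,0],[0,0,0]],
    [[0,0,-0.01],[0,0,0]],
    [[0,0,-0.03],[0,0,0]],
    [[0,0,-0.04],[0,0,0]],
    [[0,0,-0.04],[0,0,0]],
    [[0,0,0],[0,0,0]]
  ],
  "fingers": 0.6
}}

```text
time: 15.5
tool_pos: [496.2, -285.9, 300.9]
tcp_rot: [-3.118, 0.156, 1.133]
contact_force: [0.3, 0.1, 0.6]
grip_width: 54.7
finger_force: 0.0
```

```bash
python3 - <<'E'
from ov import *
from fit import *
T3=lambda x,y:(325+(x-400)/5-.4,175+(y-300)/5-.4)
t,e1=tri(S(127,343),T3(601,443)); b,e2=tri(S(125.5,467),T3(583,504)); r,e3=tri(S(123.5,500),T3(568,538))
print("top",t,e1,"neck",b,e2,"rod",r,e3,"axis tilt deg",np.degrees((t-b)[:2]/(t-b)[2]),np.degrees((t-r)[:2]/(t-r)[2]))
print("wide",cup(-34,34),"narrow",cup(34,34)); s=cur();print(s[0])
# compare old/new side pictures around frother & whisk seat
a=bot.capture("side")[:,:,::-1]; cv2.imwrite("pics/s5.png",a)
o=cv2.imread("pics/s3.png"); d=cv2.absdiff(a,o)[240:280,255:275].mean(); print("frother area change",d)
# whisk expected top px vs dark coupling
c=cup(-34,-34); q=proj("side",[[c[0],c[1],215],[c[0],c[1],165]]); print("whisk px",q)
g=cv2.cvtColor(a,cv2.COLOR_BGR2GRAY)
for yy in range(int(q[0,1])-2,int(q[1,1])+3,3):
    xs=np.where(g[yy,255:300]<45)[0]+255; print(yy,xs.min() if len(xs) else None,xs.max() if len(xs) else None,len(xs))
E
```

```text
top [ 463.64200337 -239.30077758  200.5626239 ] 1.1029839555829002 neck [ 463.2773072  -239.89611069  111.66103817] 0.36370116133772307 rod [ 460.82600723 -230.55935951   76.92976591] 6.917513998900475 axis tilt deg [0.23504138 0.38368354] [ 1.30503085 -4.05107809]
wide [ 460.92851703 -234.04152065    0.        ] narrow [ 525.05847935 -211.42851703    0.        ]
[ 496.16863479 -285.93953795  300.9203325 ]
frother area change 18.154583333333335
whisk px [[276.77003647 256.27618191]
 [276.2974651  270.87415235]]
254 260 280 13
257 260 282 20
260 260 282 22
263 262 282 18
266 262 294 19
269 262 298 22
272 262 280 11
```

```bash
python3 - <<'E'
from plan import *
s=cur(); M=down(PS)
s=rows(*s,[463.5,-239,250],M,4)
s=rows(*s,[463.5,-239,157],M,5)
E
```

```text
4 x [0.0083, -0.012, 0.0116] [-0.39, 2.23, 0.09] -> [463.5, -239.0, 250.0]
5 x [0.0, 0.0, 0.0186] [0.0, 0.0, 0.0] -> [463.5, -239.0, 157.0]
```

{"name": "servo_tool", "arguments": {
  "deltas": [
    [[0.0083,-0.012,0.0116],[-0.39,2.23,0.09]],
    [[0.0083,-0.012,0.0116],[-0.39,2.23,0.09]],
    [[0.0083,-0.012,0.0116],[-0.39,2.23,0.09]],
    [[0.0083,-0.012,0.0116],[-0.39,2.23,0.09]],
    [[0,0,0.009],[0,0,0]],
    [[0,0,0.0186],[0,0,0]],
    [[0,0,0.0186],[0,0,0]],
    [[0,0,0.0186],[0,0,0]],
    [[0,0,0.0186],[0,0,0]],
    [[0,0,0.0096],[0,0,0]],
    [[0,0,0],[0,0,0]]
  ]
}}

```text
time: 16.92
tool_pos: [462.3, -238.8, 154.8]
tcp_rot: [-3.137, -0.0, 1.124]
contact_force: [0.3, -0.1, 0.5]
grip_width: 54.9
finger_force: 0.0
```

{"name": "servo_tool", "arguments": {
  "deltas": [
    [[0,0,0],[0,0,0]],
    [[0,0,0],[0,0,0]],
    [[0,0,0],[0,0,0]],
    [[0,0,0],[0,0,0]]
  ],
  "fingers": 0.0
}}

```text
time: 17.42
tool_pos: [462.7, -239.1, 156.0]
tcp_rot: [-3.14, 0.0, 1.124]
contact_force: [-0.4, 0.5, 2.6]
grip_width: 31.4
finger_force: 30.0
```

```bash
python3 - <<'E'
from plan import *
s=cur(); M=down(PS)
s=rows(*s,[462.7,-239.1,264],M,4)
s=rows(*s,[524.3,-211.1,264],M,4)
E
```

```text
4 x [-0.0, -0.0, -0.027] [-0.03, 0.0, -0.0] -> [462.7, -239.1, 264.0]
4 x [0.013, 0.0109, 0.0] [0.0, 0.0, 0.0] -> [524.3, -211.1, 264.0]
```

{"name": "servo_tool", "arguments": {
  "deltas": [
    [[0,0,-0.01],[0,0,0]],
    [[0,0,-0.03],[0,0,0]],
    [[0,0,-0.034],[0,0,0]],
    [[0,0,-0.034],[0,0,0]],
    [[0.013,0.0109,0],[0,0,0]],
    [[0.013,0.0109,0],[0,0,0]],
    [[0.013,0.0109,0],[0,0,0]],
    [[0.013,0.0109,0],[0,0,0]],
    [[0,0,0],[0,0,0]],
    [[0,0,0],[0,0,0]]
  ]
}}

```text
time: 18.68
tool_pos: [524.4, -210.9, 263.1]
tcp_rot: [-3.138, 0.0, 1.124]
contact_force: [-0.2, 0.5, -1.7]
grip_width: 31.6
finger_force: 30.0
```

```bash
python3 - <<'E'
from ov import *
snap("f1",(240,205),(325,160),sc=6,L=162,r=17,hz=0,size=(66,100))
E
```

```text
tcp [ 524.38287054 -210.9176365   263.05081425]
```

View pics/f1.png

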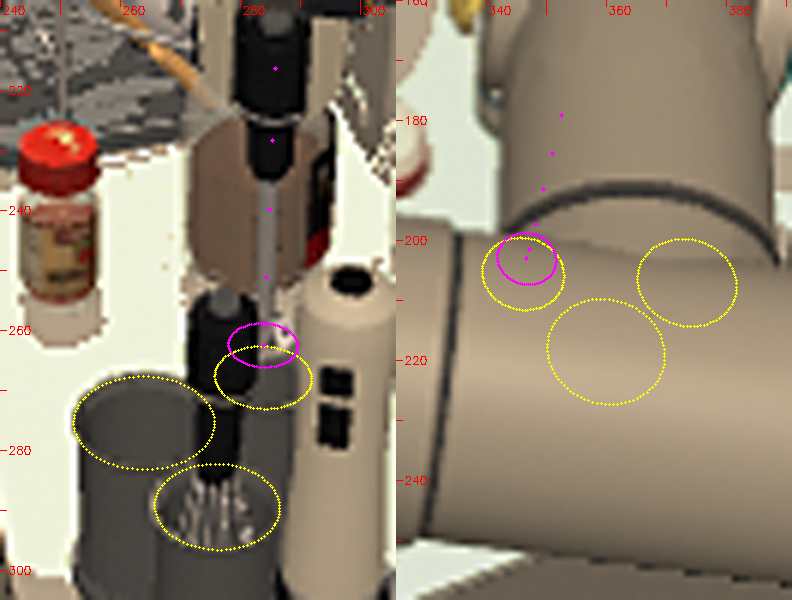

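{"name": "servo_tool", "arguments": {
  "deltas": [
    [[0,0,0.01],[0,0,0]],
    [[0,0,0.005],[0,0,0]],
    [[0,0,0.005],[0,0,0]],
    [[0,0,0.004],[0,0,0]],
    [[0,0,0.004],[0,0,0]],
    [[0,0,0],[0,0,0]]
  ]
}}

```text
time: 19.52
tool_pos: [524.4, -210.9, 235.1]
tcp_rot: [-3.138, -0.0, 1.124]
contact_force: [0.5, -0.5, -1.8]
grip_width: 31.4
finger_force: 30.0
```

{"name": "servo_tool", "arguments": {
  "deltas": [
    [[0,0,0.005],[0,0,0]],
    [[0,0,0.005],[0,0,0]],
    [[0,0,0.005],[0,0,0]],
    [[0,0,0.005],[0,0,0]],
    [[0,0,0],[0,0,0]]
  ]
}}

```text
time: 20.15
tool_pos: [524.5, -210.9, 215.0]
tcp_rot: [-3.139, -0.0, 1.124]
contact_force: [0.5, -0.4, -1.9]
grip_width: 31.8
finger_force: 30.0
```

{"name": "servo_tool", "arguments": {
  "deltas": [
    [[0,0,0.01],[0,0,0]],
    [[0,0,0.01],[0,0,0]],
    [[0,0,0.01],[0,0,0]],
    [[0,0,0.01],[0,0,0]],
    [[0,0,0.01],[0,0,0]],
    [[0,0,0.004],[0,0,0]],
    [[0,0,0],[0,0,0]]
  ]
}}

```text
time: 21.02
tool_pos: [524.3, -210.8, 161.1]
tcp_rot: [-3.138, -0.0, 1.124]
contact_force: [1.8, -0.5, -1.6]
grip_width: 31.3
finger_force: 30.0
```

{"name": "servo_tool", "arguments": {
  "deltas": [
    [[0,0,0.002],[0,0,0]],
    [[0,0,0.002],[0,0,0]],
    [[0,0,0],[0,0,0]]
  ]
}}

```text
time: 21.4
tool_pos: [524.4, -210.9, 157.5]
tcp_rot: [-3.139, -0.0, 1.124]
contact_force: [0.7, -1.4, -2.3]
grip_width: 31.2
finger_force: 30.0
```

{"name": "servo_tool", "arguments": {
  "deltas": [
    [[0,0,0.002],[0,0,0]],
    [[0,0,0.001],[0,0,0]],
    [[0,0,0],[0,0,0]]
  ]
}}

```text
time: 21.78
tool_pos: [524.6, -211.0, 156.0]
tcp_rot: [-3.14, 0.0, 1.124]
contact_force: [0.2, 0.2, 9.0]
grip_width: 31.2
finger_force: 30.0
```

```bash
python3 - <<'E'
from plan import *
s=cur(); M=down(PS)
s=(s[0]+[0,0,145],s[1])
s=rows(*s,[400,20,310],down(.6),7)
M=tilt(RK[2],20);g=rackpt(0,121.8,45)
s=rows(*s,tcp(g,M,100),M,6); print(g,tcp(g,M))
E
```

```text
7 x [0.0149, -0.0349, -0.0013] [-0.01, 0.0, 4.29] -> [400, 20, 310]
6 x [0.0151, -0.029, 0.015] [-0.76, 3.28, 4.29] -> [424.4, 216.9, 232.4]
[451.80147014 220.97741684 156.27199994] [458.23071604 221.92281367 138.41784015]
```

{"name": "servo_tool", "arguments": {
  "deltas": [
    [[0,0,0],[0,0,0]],
    [[0,0,0],[0,0,0]],
    [[0,0,-0.015],[0,0,0]],
    [[0,0,-0.03],[0,0,0]],
    [[0,0,-0.05],[0,0,0]],
    [[0,0,-0.05],[0,0,0]],
    [[0,0,0],[0,0,0]]
  ],
  "fingers": 0.55
}}

```text
time: 22.65
tool_pos: [526.1, -211.8, 304.9]
tcp_rot: [3.135, 0.001, 1.124]
contact_force: [-0.0, 0.2, -0.2]
grip_width: 50.2
finger_force: 0.0
```

{"name": "servo_tool", "arguments": {
  "deltas": [
    [[0.0149,-0.0349,-0.0013],[0,0,4.29]],
    [[0.0149,-0.0349,-0.0013],[0,0,4.29]],
    [[0.0149,-0.0349,-0.0013],[0,0,4.29]],
    [[0.0149,-0.0349,-0.0013],[0,0,4.29]],
    [[0.0149,-0.0349,-0.0013],[0,0,4.29]],
    [[0.0149,-0.0349,-0.0013],[0,0,4.29]],
    [[0.0149,-0.0349,-0.0013],[0,0,4.29]],
    [[0.0151,-0.029,0.015],[-0.76,3.28,4.29]],
    [[0.0151,-0.029,0.015],[-0.76,3.28,4.29]],
    [[0.0151,-0.029,0.015],[-0.76,3.28,4.29]],
    [[0.0151,-0.029,0.015],[-0.76,3.28,4.29]],
    [[0.0151,-0.029,0.015],[-0.76,3.28,4.29]],
    [[0.0151,-0.029,0.015],[-0.76,3.28,4.29]],
    [[0,0,0],[0,0,0]],
    [[0,0,0],[0,0,0]]
  ]
}}

```text
time: 24.52
tool_pos: [423.9, 216.7, 231.5]
tcp_rot: [-3.141, -0.346, 0.147]
contact_force: [0.3, 0.2, 0.3]
grip_width: 50.4
finger_force: 0.0
```

```bash
python3 - <<'E'
from plan import *
s=cur();M=tilt(RK[2],20);g=rackpt(0,121.8,45)
rows(*s,tcp(g,M),M,5)
# stand + rack change check in the pictures
a=bot.capture("side")[:,:,::-1];b=bot.capture("top")[:,:,::-1]
cv2.imwrite("pics/s6.png",a);cv2.imwrite("pics/t6.png",b)
for n,im,z in(("side",a,0),("top",b,0)):
    gr=cv2.cvtColor(im,cv2.COLOR_BGR2GRAY)
    for nm,c,h in(("whisk",cup(-34,-34),215),("frother",cup(34,34),196)):
        q=proj(n,[[c[0],c[1],z] for z in(h-5,h-25,h-45)])
        out=[]
        for u,v in q:
            r=gr[int(round(v)),int(u)-14:int(u)+15]; xs=np.where(r<50)[0]; xs=xs+int(u)-14
            out.append((round(u,1),round(v,1),xs.min() if len(xs) else None,xs.max() if len(xs) else None))
        print(n,nm,out)
E
```

```text
5 x [0.0002, -0.0, 0.0199] [-0.01, 0.04, 0.01] -> [458.2, 221.9, 138.4]
side whisk [(np.float64(276.7), np.float64(257.8), np.int64(272), np.int64(287)), (np.float64(276.5), np.float64(263.7), np.int64(271), np.int64(285)), (np.float64(276.3), np.float64(269.4), np.int64(272), np.int64(281))]
side frother [(np.float64(284.5), np.float64(242.7), np.int64(279), np.int64(294)), (np.float64(284.2), np.float64(248.3), np.int64(279), np.int64(292)), (np.float64(284.0), np.float64(253.8), np.int64(274), np.int64(289))]
top whisk [(np.float64(378.5), np.float64(191.2), np.int64(367), np.int64(382)), (np.float64(377.5), np.float64(194.1), np.int64(373), np.int64(382)), (np.float64(376.4), np.float64(197.0), np.int64(373), np.int64(380))]
top frother [(np.float64(348.8), np.float64(192.5), np.int64(345), np.int64(352)), (np.float64(348.1), np.float64(195.4), np.int64(344), np.int64(352)), (np.float64(347.4), np.float64(198.2), np.int64(344), np.int64(351))]
```

Both seated items are where predicted. Now the shaft.

{"name": "servo_tool", "arguments": {
  "deltas": [
    [[0,0,0.02],[0,0,0]],
    [[0,0,0.02],[0,0,0]],
    [[0,0,0.02],[0,0,0]],
    [[0,0,0.02],[0,0,0]],
    [[0,0,0.0195],[0,0,0]],
    [[0,0,0],[0,0,0]],
    [[0,0,0],[0,0,0]]
  ]
}}

```text
time: 25.5
tool_pos: [458.1, 221.6, 138.9]
tcp_rot: [-3.14, -0.348, 0.145]
contact_force: [0.3, 0.3, -0.9]
grip_width: 50.4
finger_force: 0.0
```

{"name": "servo_tool", "arguments": {
  "deltas": [
    [[0,0,0],[0,0,0]],
    [[0,0,0],[0,0,0]],
    [[0,0,0],[0,0,0]],
    [[0,0,0],[0,0,0]]
  ],
  "fingers": 0.0
}}

```text
time: 26.0
tool_pos: [458.1, 220.9, 138.3]
tcp_rot: [3.141, -0.348, 0.146]
contact_force: [2.6, -8.2, -0.0]
grip_width: 31.7
finger_force: 29.8
```

```bash
python3 - <<'E'
from plan import *
s=cur(); s=(s[0]+[0,0,145],s[1])
M=tilt(.146,-15); s=rows(*s,tcp([360,211,340],M),M,6)
M=tilt(.6,-12); s=rows(*s,tcp([385,0,335],M),M,6)
M=tilt(PS,-10); s=rows(*s,tcp([385,-230,325],M),M,7)
c=cup(-34,34); s=rows(*s,tcp([c[0],c[1],315],M),M,3)
E
```

```text
6 x [-0.0168, -0.0007, -0.0081] [0.0, -5.82, -0.0] -> [355.1, 210.3, 321.6]
6 x [-0.0071, 0.0352, 0.0026] [-1.01, 0.49, -4.22] -> [381.7, -2.2, 316.4]
7 x [-0.0236, 0.0228, 0.0061] [-0.82, 0.28, -4.21] -> [383.6, -233.0, 306.3]
3 x [0.0101, 0.0234, 0.0016] [0.0, 0.0, 0.0] -> [459.5, -237.0, 296.3]
```

{"name": "servo_tool", "arguments": {
  "deltas": [
    [[0.003,0,-0.009],[0,0,0]],
    [[0.008,0,-0.022],[0,0,0]],
    [[0.0106,0,-0.029],[0,0,0]],
    [[0.0106,0,-0.029],[0,0,0]],
    [[0.0106,0,-0.029],[0,0,0]],
    [[0.007,0,-0.018],[0,0,0]],
    [[0,0,0],[0,0,0]]
  ]
}}

```text
time: 26.88
tool_pos: [458.6, 222.2, 284.2]
tcp_rot: [-3.139, -0.35, 0.146]
contact_force: [-0.1, 1.1, -2.5]
grip_width: 31.2
finger_force: 29.7
```

{"name": "servo_tool", "arguments": {
  "deltas": [
    [[-0.0168,-0.0007,-0.0081],[0,-5.82,0]],
    [[-0.0168,-0.0007,-0.0081],[0,-5.82,0]],
    [[-0.0168,-0.0007,-0.0081],[0,-5.82,0]],
    [[-0.0168,-0.0007,-0.0081],[0,-5.82,0]],
    [[-0.0168,-0.0007,-0.0081],[0,-5.82,0]],
    [[-0.0168,-0.0007,-0.0081],[0,-5.82,0]],
    [[-0.0071,0.0352,0.0026],[-1.01,0.49,-4.22]],
    [[-0.0071,0.0352,0.0026],[-1.01,0.49,-4.22]],
    [[-0.0071,0.0352,0.0026],[-1.01,0.49,-4.22]],
    [[-0.0071,0.0352,0.0026],[-1.01,0.49,-4.22]],
    [[-0.0071,0.0352,0.0026],[-1.01,0.49,-4.22]],
    [[-0.0071,0.0352,0.0026],[-1.01,0.49,-4.22]],
    [[0,0,0],[0,0,0]]
  ]
}}

```text
time: 28.5
tool_pos: [382.0, -2.8, 314.3]
tcp_rot: [-3.139, 0.211, 0.598]
contact_force: [-0.7, -0.0, -0.7]
grip_width: 31.2
finger_force: 29.9
```

{"name": "servo_tool", "arguments": {
  "deltas": [
    [[-0.0236,0.0228,0.0061],[-0.82,0.28,-4.21]],
    [[-0.0236,0.0228,0.0061],[-0.82,0.28,-4.21]],
    [[-0.0236,0.0228,0.0061],[-0.82,0.28,-4.21]],
    [[-0.0236,0.0228,0.0061],[-0.82,0.28,-4.21]],
    [[-0.0236,0.0228,0.0061],[-0.82,0.28,-4.21]],
    [[-0.0236,0.0228,0.0061],[-0.82,0.28,-4.21]],
    [[-0.0236,0.0228,0.0061],[-0.82,0.28,-4.21]],
    [[0,0,0],[0,0,0]],
    [[0,0,0],[0,0,0]]
  ]
}}

```text
time: 29.62
tool_pos: [383.6, -231.1, 304.3]
tcp_rot: [-3.139, 0.173, 1.124]
contact_force: [-0.6, 0.3, -1.5]
grip_width: 31.6
finger_force: 29.9
```

```bash
python3 - <<'E'
from plan import *
s=cur();M=tilt(PS,-10);c=cup(-34,34); print(s[0]); s=rows(*s,tcp([c[0],c[1],325],M),M,4)
E
```

```text
[ 383.57192731 -231.13072228  304.2595083 ]
4 x [0.0067, 0.0178, -0.0017] [-0.04, -0.03, -0.01] -> [459.5, -237.0, 306.3]
```

```bash
python3 - <<'E'
from ov import *
s=cur();g=s[0]-19*s[1][:,2];q=proj("side",[g,g-[0,0,174]]);print(q)
x0=int(q[0,0])-35;y0=int(q[0,1])-25
snap("b1",(x0,y0),(325,160),sc=6,L=174,r=27,size=(66,100)); print(x0,y0)
i=cv2.imread("pics/b1.png"); cv2.imwrite("pics/b1.png",i[:,:396])
E
```

```text
[[235.09573478 211.04191905]
 [236.79671943 263.34832554]]
tcp [ 383.57192731 -231.13072228  304.2595083 ]
200 186
```

View pics/b1.png

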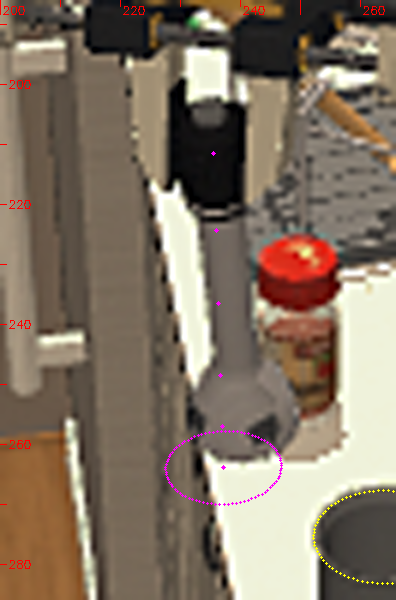

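```bash
cat > bell.py <<'E'
from ov import *
def bellfit(sb,top,ring,ext,sc=6,L0=17):
    s=cur(); g=s[0]-19*s[1][:,2]; y=s[1][:,1].copy(); y[2]=0; y/=np.linalg.norm(y); d=np.cross(y,[0,0,1.])
    cv=lambda q:(proj("side",q)-np.array(sb)+.5)*sc-.5
    def mod(p):
        a=np.array([0,0,1.])+np.tan(p[0])*d+np.tan(p[1])*y; a/=np.linalg.norm(a)
        e=np.cross(a,[1,0,0]);e/=np.linalg.norm(e);f=np.cross(a,e)
        F=g+(p[2]-191)*a; c=cv(F+27*(np.cos(th)[:,None]*e+np.sin(th)[:,None]*f))
        return cv(g+p[2]*a)[0],cv(g+(p[2]-50)*a)[0],np.array([c[:,0].min(),c[:,0].max(),c[:,1].max()]),a,F
    f=lambda p:np.concatenate([(m:=mod(p))[0]-top,m[1]-ring,m[2]-ext,[(p[2]-L0)*2]])
    r=least_squares(f,[0,0,L0]); m=mod(r.x); print(np.degrees(r.x[:2]),r.x[2],"res px/6",np.round(r.fun,1),"axis",m[3],"foot",m[4],"g",g); return r.x,m[3],m[4],g
if __name__=="__main__":
    p,a,F,g=bellfit((200,186),(209,108),(220,212),(189,299,461))
    s=cur(); w=np.cross(a,[0,0,1]);w*=np.arcsin(np.linalg.norm(w))/np.linalg.norm(w)
    M=R.from_rotvec(w).as_matrix()@s[1]; np.save("Mb.npy",M); print(M)
    rows(*s,tcp(g,M),M,3)
E
python3 bell.py
```

```text
[ 9.72997485 -0.30474498] 19.156338214189233 res px/6 [ 0.6 10.1 -0.6 -7.9 -1.5  1.7  2.7  4.3] axis [-0.07762485 -0.15021246  0.98560164] foot [ 398.53171527 -202.34082756  154.09439842] g [ 385.19237766 -228.15388632  323.46379402]
[[ 0.40472773  0.90184273 -0.15124532]
 [ 0.85042609 -0.432006   -0.30024369]
 [-0.33611148 -0.00710602 -0.9417954 ]]
3 x [-0.0011, -0.0, -0.0] [0.1, -3.24, -0.01] -> [382.3, -233.9, 305.6]
```

{"name": "servo_tool", "arguments": {
  "deltas": [
    [[-0.0011,0,0],[0.1,-3.24,0]],
    [[-0.0011,0,0],[0.1,-3.24,0]],
    [[-0.0011,0,0],[0.1,-3.24,0]],
    [[0,0,0],[0,0,0]],
    [[0,0,0],[0,0,0]]
  ]
}}

```text
time: 30.35
tool_pos: [382.5, -234.7, 305.8]
tcp_rot: [-3.135, 0.342, 1.126]
contact_force: [-0.6, -0.9, -2.3]
grip_width: 31.6
finger_force: 29.9
```

```bash
python3 - <<'E'
from ov import *
s=cur();g=s[0]-19*s[1][:,2];print(s[0],g)
a=bot.capture("side")[:,:,::-1];cv2.imwrite("pics/b2.png",a);o=cv2.imread("pics/s6.png")
d=cv2.absdiff(a,o).max(2)>25
L=172
q=proj("side",[g-[0,0,l] for l in(-17,0,60,100,L)]);print(q.round(1).tolist())
rim=proj("side",np.c_[g[0]+27*np.cos(th),g[1]+27*np.sin(th),0*th+g[2]-L]);print("pred rim x",rim[:,0].min(),rim[:,0].max(),"y",rim[:,1].min(),rim[:,1].max())
for y in range(int(q[0,1])-4,int(rim[:,1].max())+10,3):
    print(y,"".join("#" if v else "." for v in d[y,205:270]))
E
```

```text
[ 382.53607745 -234.67058748  305.83986753] [ 385.38700984 -228.97085946  323.73917716]
[[235.1, 205.3], [235.3, 210.9], [235.9, 230.0], [236.3, 242.1], [236.9, 262.7]]
pred rim x 227.26361207595193 246.5652441366549 y 256.7436067031392 268.96354376749326
201 .................#############.#.....#####.###.....#########.#...
204 ..................###########..##.##.########.........###.#######
207 .................#######################.###.............#...#.#.
210 .................########.##################................#....
213 ....................######.############.####..........######...##
216 .....................###################.........#############...
219 .......................######.#####.#....###.....##..............
222 .....................#####.#############.........................
225 ......................#########.##.###...........................
228 ......................############.#.............................
231 .......................###########...............................
234 ........................###.########.............................
237 
[... 275 characters left out ...]

249 ...........................##########............................
252 ...........................############..........................
255 ..........................###############........................
258 ........................#.################.......................
261 .......................###.###############.......................
264 .......................#...###############.......................
267 ..........................#.###########..........................
270 .................................................#...............
273 ...............................................#.................
276 ...............................................#.................
```

```bash
python3 - <<'E'
from plan import *
s=cur();M=s[1];c=cup(-34,34); s=rows(*s,tcp([c[0],c[1],320],M),M,4); print(M.T@[0,0,-1],M.T@[1,0,0])
E
```

```text
4 x [0.007, 0.0176, -0.0016] [0.0, 0.0, 0.0] -> [458.1, -239.7, 302.1]
[0.33555767 0.00582626 0.94200165] [ 0.40597435  0.90145858 -0.15019076]
```

{"name": "servo_tool", "arguments": {
  "deltas": [
    [[0.007,0.0176,-0.0016],[0,0,0]],
    [[0.007,0.0176,-0.0016],[0,0,0]],
    [[0.007,0.0176,-0.0016],[0,0,0]],
    [[0.007,0.0176,-0.0016],[0,0,0]],
    [[0,0,0],[0,0,0]],
    [[0,0,0],[0,0,0]]
  ]
}}

```text
time: 31.15
tool_pos: [457.5, -240.0, 301.8]
tcp_rot: [-3.134, 0.343, 1.125]
contact_force: [-0.3, -0.5, -0.8]
grip_width: 31.1
finger_force: 29.9
```

```bash
python3 - <<'E'
from ov import *
s=cur();g=s[0]-19*s[1][:,2];print(s[0],g,"target",cup(-34,34))
a=bot.capture("side")[:,:,::-1];cv2.imwrite("pics/b3.png",a);o=cv2.imread("pics/s6.png")
d=cv2.absdiff(a,o).max(2)>18
L=172
rim=proj("side",np.c_[g[0]+27*np.cos(th),g[1]+27*np.sin(th),0*th+g[2]-L]);print("pred rim x",rim[:,0].min(),rim[:,0].max(),"y",rim[:,1].min(),rim[:,1].max())
for y in range(215,275,2):
    print(y,"".join("#" if v else "." for v in d[y,240:300]))
E
```

```text
[ 457.53775798 -239.99302681  301.846239  ] [ 460.41852561 -234.28789486  319.73904893] target [ 460.92851703 -234.04152065    0.        ]
pred rim x 254.00859861265883 273.04790685467856 y 256.1292314437186 268.2032685759889
215 ...............#.###################........................
217 ............######.##############...........................
219 ......###....###..#############.............................
221 ..###..###.........####.#..##...............................
223 #######.............#####.##................................
225 ###..................###..###...............................
227 ....................########................................
229 ....................###.#####...............................
231 ....................#########...............................
233 ....................#########...............................
235 ....................#########...............................
237 ...................##########...............................
239 #...................#########.............######............
241 #...................#####
[... 375 characters left out ...]
.......###############...####...........######....
255 ................#################..#####..........##########
257 ...............#################....................########
259 ...............#################.........................###
261 ..............##################............................
263 ..............#################....#........................
265 ................################............................
267 ..................###..##...###.............................
269 ............................................................
271 ............................................................
273 ............................................................
```

{"name": "servo_tool", "arguments": {
  "deltas": [
    [[0.0069,0.0006,0.0188],[0,0,0]],
    [[0.0067,0.0001,0.0188],[0,0,0]],
    [[0.0017,0,0.0047],[0,0,0]],
    [[0.0017,0,0.0047],[0,0,0]],
    [[0.0013,0,0.0038],[0,0,0]],
    [[0,0,0],[0,0,0]]
  ]
}}

```text
time: 31.95
tool_pos: [458.6, -240.0, 248.0]
tcp_rot: [-3.135, 0.343, 1.125]
contact_force: [-0.0, 0.4, -0.9]
grip_width: 31.3
finger_force: 29.9
```

{"name": "servo_tool", "arguments": {
  "deltas": [
    [[0.0017,0,0.0047],[0,0,0]],
    [[0.0017,0,0.0047],[0,0,0]],
    [[0.0017,0,0.0047],[0,0,0]],
    [[0,0,0],[0,0,0]]
  ]
}}

```text
time: 32.45
tool_pos: [458.2, -239.7, 232.3]
tcp_rot: [-3.134, 0.343, 1.126]
contact_force: [-0.1, -0.4, -1.6]
grip_width: 31.7
finger_force: 29.9
```

Free inside the cup; target TCP z ≈ 168.

{"name": "servo_tool", "arguments": {
  "deltas": [
    [[0.0034,0,0.0094],[0,0,0]],
    [[0.0034,0,0.0094],[0,0,0]],
    [[0.0034,0,0.0094],[0,0,0]],
    [[0.0034,0,0.0094],[0,0,0]],
    [[0.0034,0,0.0094],[0,0,0]],
    [[0.0017,0,0.0047],[0,0,0]],
    [[0,0,0],[0,0,0]]
  ]
}}

```text
time: 33.33
tool_pos: [458.2, -239.5, 177.6]
tcp_rot: [-3.134, 0.343, 1.126]
contact_force: [0.4, -0.3, -1.1]
grip_width: 31.6
finger_force: 29.9
```

{"name": "servo_tool", "arguments": {
  "deltas": [
    [[0.0007,0,0.0019],[0,0,0]],
    [[0.0007,0,0.0019],[0,0,0]],
    [[0.0003,0,0.0009],[0,0,0]],
    [[0,0,0],[0,0,0]]
  ]
}}

```text
time: 33.83
tool_pos: [458.2, -239.5, 172.9]
tcp_rot: [-3.135, 0.343, 1.125]
contact_force: [0.5, -0.1, -1.7]
grip_width: 31.3
finger_force: 29.9
```

{"name": "servo_tool", "arguments": {
  "deltas": [
    [[0.0007,0,0.0019],[0,0,0]],
    [[0.0003,0,0.0009],[0,0,0]],
    [[0.0003,0,0.0009],[0,0,0]],
    [[0,0,0],[0,0,0]]
  ]
}}

```text
time: 34.33
tool_pos: [458.3, -239.7, 169.4]
tcp_rot: [-3.135, 0.343, 1.125]
contact_force: [-0.8, -0.4, 2.1]
grip_width: 31.2
finger_force: 29.9
```

{"name": "servo_tool", "arguments": {
  "deltas": [
    [[0.0003,0,0.0009],[0,0,0]],
    [[0,0,0],[0,0,0]]
  ]
}}

```text
time: 34.58
tool_pos: [458.4, -240.0, 169.3]
tcp_rot: [-3.137, 0.344, 1.125]
contact_force: [-1.3, -0.2, 7.8]
grip_width: 31.5
finger_force: 30.0
```

{"name": "servo_tool", "arguments": {
  "deltas": [
    [[0,0,0],[0,0,0]],
    [[0,0,0],[0,0,0]],
    [[0,0,-0.01],[0,0,0]],
    [[0,0,-0.025],[0,0,0]],
    [[0,0,-0.04],[0,0,0]],
    [[0,0,-0.04],[0,0,0]],
    [[0,0,0],[0,0,0]]
  ],
  "fingers": 0.57
}}

```text
time: 35.45
tool_pos: [477.3, -204.6, 279.8]
tcp_rot: [3.141, 0.342, 1.124]
contact_force: [-0.9, 0.1, 0.3]
grip_width: 52.3
finger_force: 0.0
```

```bash
python3 - <<'E'
from plan import *
s=cur(); s=rows(*s,[400,150,330],down(.8),12)
E
```

```text
12 x [0.0199, -0.0219, -0.0082] [0.27, 1.62, 1.53] -> [400, 150, 330]
```

Move clear for a final two-camera check.

{"name": "servo_tool", "arguments": {
  "deltas": [
    [[0.0199,-0.0219,-0.0082],[0.27,1.62,1.53]],
    [[0.0199,-0.0219,-0.0082],[0.27,1.62,1.53]],
    [[0.0199,-0.0219,-0.0082],[0.27,1.62,1.53]],
    [[0.0199,-0.0219,-0.0082],[0.27,1.62,1.53]],
    [[0.0199,-0.0219,-0.0082],[0.27,1.62,1.53]],
    [[0.0199,-0.0219,-0.0082],[0.27,1.62,1.53]],
    [[0.0199,-0.0219,-0.0082],[0.27,1.62,1.53]],
    [[0.0199,-0.0219,-0.0082],[0.27,1.62,1.53]],
    [[0.0199,-0.0219,-0.0082],[0.27,1.62,1.53]],
    [[0.0199,-0.0219,-0.0082],[0.27,1.62,1.53]],
    [[0.0199,-0.0219,-0.0082],[0.27,1.62,1.53]],
    [[0.0199,-0.0219,-0.0082],[0.27,1.62,1.53]],
    [[0,0,0],[0,0,0]],
    [[0,0,0],[0,0,0]]
  ]
}}

```text
time: 37.2
tool_pos: [399.1, 149.1, 327.0]
tcp_rot: [-3.135, 0.005, 0.8]
contact_force: [0.7, -0.6, -0.7]
grip_width: 52.1
finger_force: 0.0
```

```bash
python3 - <<'E'
from plan import *
for n in("side","top"):
    im=bot.capture(n)[:,:,::-1].copy();cv2.imwrite(f"pics/e_{n}.png",im)
    gr=cv2.cvtColor(im,cv2.COLOR_BGR2GRAY)
    for nm,c,h in(("shaft",cup(-34,34),205),("whisk",cup(-34,-34),215),("frother",cup(34,34),196)):
        print(n,nm)
        for u,v in proj(n,[[c[0],c[1],z] for z in(h+8,h+2,h-5,h-20,h-35,h-45)]):
            u0=int(round(u)); print("  ",round(u,1),round(v,1),"".join("#" if x<50 else "+" if x<75 else "." for x in gr[int(round(v)),u0-12:u0+13]))
E
```

```text
side shaft
   263.9 243.5 ...#................+....
   263.9 245.2 +++#....##.....##...+....
   263.9 247.2 .+##...###########.......
   263.8 251.5 ...#...###########.......
   263.8 255.8 .......###########..###+.
   263.7 258.6 .......+########+...#####
side whisk
   276.8 253.9 #####...+#.....########++
   276.8 255.7 #####..###+...+###.+++#..
   276.7 257.8 #####..################..
   276.6 262.2 ##....################...
   276.4 266.6 .......############..++++
   276.3 269.4 .......+##########+..++++
side frother
   284.7 239.0 ........++....++..####...
   284.6 240.7 ......+###...+##+.####...
   284.5 242.7 +......###########+####..
   284.3 246.9 ......+###########+###...
   284.1 251.1 ...+...###########.....+#
   284.0 253.8 .+#.....########++.......
top shaft
   364.4 202.8 ........##.....##++######
   364.1 203.6 ........##.....##+.+#####
   363.8 204.6 +......####+..###..+#####
   363.1 206.7 +......+#########.....+..
   362.5 208.8 ..#+....+#########+.+..++
   362.0 210.2 .#+.....+########+..+..++
top whisk
   379.2 189.3 .+......##....#+.........
   378.9 190.2 +.......##....+#.........
   378.5 191.2 .#......###....##........
   377.7 193.4 .......##########........
   376.9 195.6 ........########+........
   376.4 197.0 .........########........
top frother
   349.3 190.6 ........+#.....+.........
   349.0 191.5 ........+#.....+.........
   348.8 192.5 ........##.....#.........
   348.3 194.7 ........#########........
   347.7 196.8 ........#########........
   347.4 198.2 .........########........
```

```bash
python3 -c "
from plant import bot
print(bot.close_job())"
```

```text
the job is handed in; nothing more can be done
None
```

I put the blending shaft, whisk and frother upright in the wide, middle and narrow cups, each lowered until it touched the bottom and then released. I handed the job in at about 37 s; the final images showed all three couplings centred over their cups, but the interface gave no verdict.

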